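# Index the specimen carriage on to the next hole

## Robot

A 7-joint arm with a two-finger parallel gripper is mounted at the origin on the work surface. World frame = base frame: x ahead of the robot, y to its left, z up, the work surface at z = 0. Lengths are in mm, angles in rad, forces in N, time in s.
With the tool pointing down it reaches from about 400 to 900 mm from the base axis. Payload 5.6 kg.
Tool frame: the origin (TCP) lies at the very end of the fingers, on their centre line; the grasp point (between the pads) lies 19 mm behind it; z points along the fingers, y is the line along which they close (so a half turn about z gives the same grasp; the last joint's range is limited). The gripper opens to 92 mm and grips with 3 to 60 N. Pads are 20 mm wide; open, the fingers measure 128 mm over their backs; the gripper's body (75 mm by 189 mm) begins 69 mm behind the grasp point.
Start: joints at [-1.286, 0.468, -0.012, 1.603, 0.006, 1.071, -0.056], TCP at [209.317, 615.383, 186.592] pointing down, gripper open.
Joint ranges: [-2.53, 2.53], [-0.31, 2.02], [-1.57, 1.55], [0.28, 2.44], [-1.29, 4.43], [0.15, 1.84], [-2.92, 2.92]. Speed limits (rad/s): [2.57, 2.57, 3.14, 3.14, 3.14, 3.14, 3.14].

## Interface

Orientations are given as a 3x3 rotation matrix whose columns are the frame's x, y, z axes.
In Python, from plant import sense, vision, job gives the robot as it stands.
- The arm moves only by the shell command python3 -m inch 'ROWS' [FORCE]. ROWS is a JSON object of lists of equal length, an entry for each row: "xyz": the shift along the tool's x, y, z in mm, a list of three; "rot": the turn, a rotation vector about the tool's x, y, z in degrees, a list of three; "jaw": the finger opening in mm, from 0 to 91.9. A call has exactly 5 rows; each row is the pose to reach, as a shift and turn from the pose commanded when the call began, along the tool's axes at that moment; what a row does not reach only later rows make up. A row lasts 1/10 s, in which the tool goes at most 50 mm and 8.59 degrees, less where a joint would pass 70% of its speed; a pose out of reach is approached as far as the arm can. A call with a gripper value outside its range is refused whole. The fingers move at their own pace and stop on an object; FORCE is the grip in N (left out, the last holds). Time passes only in rows, so rows that repeat a pose let the fingers close, or fill a call up. It gives the time, the measured TCP pose, the force, the opening and the grip force at its end, in the units of the state.
- sense(): the state, without advancing time (a new reading comes with each control period).
- vision.capture(name): name is "side" or "top" or "wrist"; returns a dict with "frame" (384x512x3 uint8, blue, green, red), "fx", "fy", "cx", "cy" (pixels), "eye" and "attitude" of the camera in the world. Camera axes: x right, y up, looking along -z (the intrinsics and any distortion apply to the point x, -y, -z); pixel columns grow to the right and rows downward; lengths in mm; the calibration is good to about 2 mm. A picture is of the moment at which its call begins. There is no depth.
- job.sign_off(): hands the job in; it is judged then, once.
The state is a dict: "time": time; "joint_positions": joint angles; "dq": joint speeds; "effort": joint torques, N m; "eef_pos": TCP position; "tool_rot": TCP orientation; "ft_force": force on the tool from outside, world axes, zero at the start; "wrist_torque": the same for the moment, N m; "finger_gap": opening from 0.0 (shut) to 1.0 (fully open); "finger_force": force on a finger pad.
Only numpy, scipy, OpenCV 4.12 (cv2) and the standard library are available. Lean on these libraries where they do the work, as an engineer would, in place of code of your own. Each camera call takes 0.05 s, during which the arm holds its last target. There are 200 camera calls.

## Task

The carriage of the index slide is pinned at its first hole, with a bolt lying in its vee. Pull up the spring plunger's black knob, slide the carriage ahead (plunger end leading, bolt trailing) to the very next hole - feel for it, its place is adjustable - let the pin snap fully home there and let go. Do not force the pin sideways or down on the strip, keep the bolt in its vee, and leave the other things on the bench where they are.

Things in the scene. Friction and masses are not known exactly. Their poses are not given: they have to be found in the camera images.
- rail: grey base of the index slide, 310 x 100 x 12 mm, fixed. Origin: on the table, under the plunger's axis when the carriage is at its first hole. x points ahead along the slide (the way the carriage is to go), z up; base from x = -148 to 162 mm. Guide bars rise to 24 mm, end stops to 32 mm
- strip: steel index strip between the guide bars, smooth top 22 mm above the table; origin under the first hole, axes as the rail's. 10 mm holes along x: the first at 0 (pin starts in it), the next in an adjustable block with brass cheeks, clamped so that its hole is 50 to 75 mm ahead (exact place not measured: feel for it), the last at 125 mm. Over 25 N between pin and strip spoils them
- carriage (a joint): travel of the carriage along the rail's +x in m: 0 at the first hole, stops at -0.004 and 0.132. Aluminium plate 147 x 84 x 10 mm, 450 g, top 35 mm above the table, from 125 mm behind to 22 mm ahead of the plunger's axis; slides with 1 to 2 N of friction and stays where it is left
- plunger (a joint): lift of the spring plunger in m: 0 home in a hole, 0.012 pulled right out (stop). Its 8 mm round-ended pin has 1 mm play all round in a hole and leaves it at a lift of 0.008, which is also the lift when the pin rests on top of the strip. The spring pushes down with about 4 N at 0 and 8 N at 0.012
- knob (a point): centre of the plunger's black knob, an upright cylinder 26 mm across and 26 mm tall, 71 mm above the table when home; it moves with carriage and plunger. Below it is a 20 mm thick barrel from 35 to 55 mm above the table, standing on the carriage
- bolt_mid (a point): middle of the loose steel bolt (12 mm shank, 64 mm long with its head, 70 g) that lies across the slide in the carriage's vee; y along the bolt
- vee (a point): where the bolt's middle belongs in the dark steel vee on the carriage, 95 mm behind the plunger's axis, 46 mm above the table; the vee rises to 55 mm, the bolt's head to 56 mm
- spare_block: small dark steel vee-jaw block, 30 x 46 x 38 mm, lying loose beside the slide; origin under its centre
- tweezers: steel tweezers, 130 mm long, 6 mm thick, lying beside the slide; origin under their middle, x along them
- spanner: steel spanner 150 mm long; origin under its middle, x along it
- dish: white ceramic dish, 80 mm across, 30 mm high; origin under its centre
- loupe: black eye loupe, 44 mm across, 34 mm high; origin under its centre
- gauge_block: steel gauge block 60 x 25 x 12 mm; origin under its centre
Things that resemble listed ones, but are neither listed nor needed, are in the scene too. Leave any brown or orange look-alike of the part that bears bolt_mid alone.

How it is judged (in metres and radians):
On the way, in this order (a step that is already met when the one before it is completed fails the run):
1. the pin is pulled clear of the first hole (value of joint plunger above 0.0078 m and value of joint carriage below 0.01 m), for 0.05 s.
2. the carriage is slid ahead off the first hole (value of joint carriage above 0.015 m), for 0.05 s.
3. the pin has snapped home in the next hole (value of joint plunger below 0.0015 m and value of joint carriage between 0.046 and 0.079 m), for 0.2 s.
At the end, for the whole second after the job is handed in: The pin is home in the next hole (plunger lift under 1.5 mm with the carriage 46 to 79 mm ahead of the first hole), and the bolt lies still within 10 mm of its place in the vee (all of step 3 and distance between bolt_mid and vee below 0.01 m and linear speed of bolt below 0.02 m/s); the robot touches nothing.
It fails at once if the pin is forced against the strip with more than 25 N (contact force between plunger and strip above 25 N).
It fails at once if the bolt is thrown out of its vee (distance between bolt_mid and vee above 0.015 m).
It fails at once if another thing on the bench is shifted by more than 20 mm (distance of any of spare_block, tweezers, spanner, dish, loupe, gauge_block from where it was at the start of the episode above 0.02 m).
It also fails if it takes over 40 s, if anything falls off the work surface, if the arm or the gripper's body presses on something with over 40 N, if the wrist force passes 120 N, or if a joint passes its speed limit or range.

## Working session

There is one attempt and no reset: what is moved stays moved. The work goes in short steps, Python scripts to look and compute and a shell command to move; the robot and the scene stay as the last step left them, time stands still between calls to the robot, and variables do not carry over. Pictures are saved under pics/ and viewed, at most 10 in all, crops included, and the job is handed in when it is done.

```bash
mkdir -p pics; ls; python3 - <<'E'
from plant import sense, vision
import cv2,numpy as np
np.set_printoptions(precision=4,suppress=True)
for n in("top","side"):
    c=vision.capture(n); cv2.imwrite(f"pics/{n}0.png",c["frame"])
    print(n,[c[k] for k in c if k!="frame"])
s=sense();print(s)
E
```

```text
pics
top [381.6549943898926, 381.6549943898926, 252.5386622944653, 193.7227442640579, array([ 473.583 ,  -30.0546, 1208.3473]), array([[ 0.0051,  0.9983, -0.0582],
       [-0.9998,  0.0041, -0.0171],
       [-0.0169,  0.0583,  0.9982]])]
side [373.66884780603743, 373.66884780603743, 253.3817802564022, 192.13529100482404, array([   7.4705, -693.2927,  636.1911]), array([[ 0.787 ,  0.3256, -0.5241],
       [-0.6166,  0.4452, -0.6493],
       [ 0.0219,  0.8341,  0.5512]])]
{'time': 0.1, 'joint_positions': array([-1.286 ,  0.4683, -0.0116,  1.6035,  0.006 ,  1.0714, -0.0563]), 'dq': array([-0.0021, -0.0008,  0.0007, -0.0031, -0.0008, -0.0002,  0.0011]), 'effort': array([  0.0011, -52.1648,  -0.0124, -24.437 ,  -0.0568,   0.014 ,
         0.0001]), 'eef_pos': array([209.1459, 614.8212, 185.7464]), 'tool_rot': array([[-0.9467,  0.322 , -0.0004],
       [ 0.322 ,  0.9467, -0.0016],
       [-0.0001, -0.0016, -1.    ]]), 'ft_force': array([-0.6038, -0.1721,  0.409 ]), 'wrist_torque': array([-0.0563,  0.0089, -0.0292]), 'finger_force': 0.0, 'finger_gap': 0.9970183358830477}
```

View pics/top0.png

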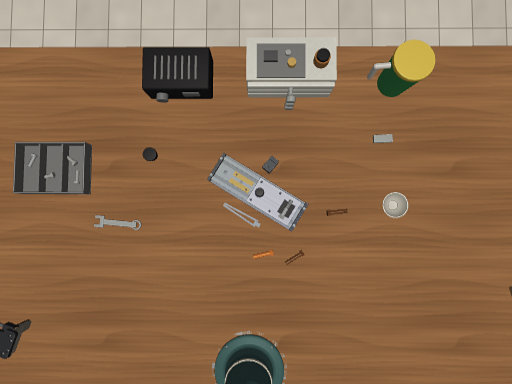

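View pics/side0.png

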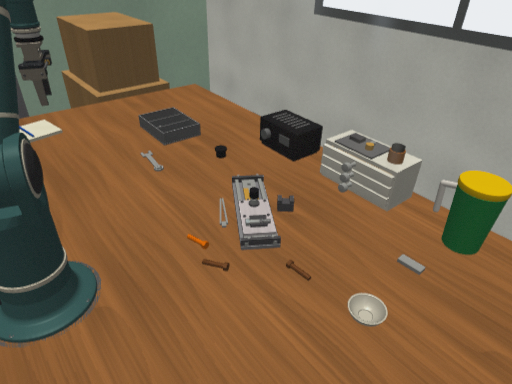

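The top picture shows the slide with its knob at (259,192), brass cheeks at about (241,181) and the vee with its bolt at (287,209). There are three brown or orange bolt look-alikes, at (337,212), (262,254) and (294,257). The bolt in the carriage's vee at (287,209) is the one meant; I'll confirm that in an enlarged crop while measuring.

```bash
cat > h.py <<'E'
import numpy as np, cv2
from plant import sense, vision
np.set_printoptions(precision=2,suppress=True)
def ray(c,u,v):
    d=np.array([(u-c["cx"])/c["fx"],-(v-c["cy"])/c["fy"],-1.]); return np.array(c["eye"]),np.array(c["attitude"])@d
def plane(c,u,v,z):
    e,d=ray(c,u,v); return e+d*(z-e[2])/d[2]
def pix(c,p):
    q=np.array(c["attitude"]).T@(np.array(p)-c["eye"]); return np.array([c["cx"]-c["fx"]*q[0]/q[2],c["cy"]+c["fy"]*q[1]/q[2]])
def cross(a,b):
    (e,d),(f,g)=a,b; t=np.linalg.lstsq(np.c_[d,-g],f-e,rcond=None)[0]; P,Q=e+d*t[0],f+g*t[1]; return (P+Q)/2,np.linalg.norm(P-Q)
E
python3 - <<'E'
from h import *
t=vision.capture("top");s=vision.capture("side")
def blob(f,m,x0,x1,y0,y1):
    k=np.zeros(m.shape,np.uint8);k[y0:y1,x0:x1]=m[y0:y1,x0:x1]
    n,l,st,ce=cv2.connectedComponentsWithStats(k)
    return [(st[i,4],ce[i].round(1).tolist(),st[i,:4].tolist()) for i in range(1,n) if st[i,4]>8]
print("dark top",blob(0,(t["frame"].max(2)<60).astype(np.uint8),200,320,145,240))
print("dark side",blob(0,(s["frame"].max(2)<60).astype(np.uint8),225,285,170,250))
def brass(f):
    h=cv2.cvtColor(f,cv2.COLOR_BGR2HSV); return cv2.inRange(h,(18,110,120),(32,255,255))//255
print("brass",blob(0,brass(t["frame"]),200,320,145,240))
a=cv2.resize(t["frame"][145:240,200:315],None,fx=3.4,fy=3.4,interpolation=2)
b=cv2.resize(s["frame"][168:253,215:305],None,fx=3.8,fy=3.8,interpolation=2)
H=max(a.shape[0],b.shape[0]);o=np.zeros((H,a.shape[1]+b.shape[1],3),np.uint8);o[:a.shape[0],:a.shape[1]]=a;o[:b.shape[0],a.shape[1]:]=b
cv2.imwrite("pics/crop1.png",o);print(o.shape)
E
```

```text
dark top [(np.int32(9), [265.7, 169.9], [263, 168, 7, 5])]
dark side [(np.int32(68), [246.7, 178.3], [232, 177, 31, 5]), (np.int32(92), [254.0, 192.7], [250, 187, 9, 12]), (np.int32(61), [280.7, 206.0], [278, 201, 7, 10]), (np.int32(14), [259.5, 225.0], [253, 225, 14, 1]), (np.int32(160), [260.1, 241.4], [241, 238, 39, 8])]
brass [(np.int32(82), [243.4, 178.3], [233, 171, 21, 15]), (np.int32(79), [238.4, 184.8], [229, 179, 20, 14])]
(323, 733, 3)
```

View pics/crop1.png

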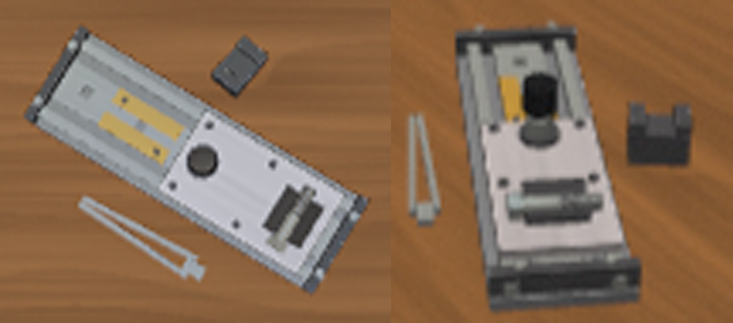

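The crop shows the steel bolt lying in the dark vee on the carriage (top crop 293,217). The knob is at (203,160), and the two holes ahead are at (140,127), between the brass cheeks, and (87,92). The vee and bolt behind the knob match the description, so the brown and orange bolts are not it.

```bash
python3 - <<'E'
from h import *
t=vision.capture("top");s=vision.capture("side")
f=t["frame"]
# knob: dark-neutral blob within carriage
g=f.max(2); k=np.zeros_like(g);k[184:202,250:270]=(g[184:202,250:270]<95)
n,l,st,ce=cv2.connectedComponentsWithStats(k);i=1+st[1:,4].argmax();print("knob px",ce[i],st[i])
ku=ce[i];P=plane(t,*ku,80);print("knob top plane z80",P)
print("side ray cross",cross(ray(t,*ku),ray(s,254,192.7)))
c=lambda x,y:(200+x/3.4,145+y/3.4)
C=[plane(t,*c(*q),32) for q in((83,30),(30,115),(365,200),(312,288))]
F=(C[0]+C[1])/2;R=(C[2]+C[3])/2
h1=plane(t,*c(140,127),22);h2=plane(t,*c(87,92),22)
print("F,R",F,R,np.linalg.norm(F-R));ax=(F-R)[:2]/np.linalg.norm((F-R)[:2]);print("axis",ax,np.degrees(np.arctan2(ax[1],ax[0])))
lat=np.array([-ax[1],ax[0]])
O=R[:2]+148*ax;print("origin",O)
for nme,p in(("knob",P),("h1",h1),("h2",h2)):print(nme,(p[:2]-O)@ax,(p[:2]-O)@lat)
print("spare",plane(t,271,163,20))
S=sense();print(S["eef_pos"],S["tool_rot"])
E
```

```text
knob px [259.06 192.06] [255 188   9   9  66]
knob top plane z80 [544.42 -30.    80.  ]
side ray cross (array([545.05, -30.02,  70.44]), np.float64(0.07530687603879745))
F,R [627.05 102.1   32.  ] [ 471.99 -154.68   32.  ] 299.96907008014176
axis [0.52 0.86] 58.8746904206674
origin [548.49 -27.99]
knob -3.8248504980757994 2.454324900193496
h1 61.518627811466395 2.458705767853044
h2 120.0906203440415 0.2859934001880391
spare [639.52 -67.    20.  ]
[209.29 615.21 186.29] [[-0.95  0.32 -0.  ]
 [ 0.32  0.95 -0.  ]
 [-0.   -0.   -1.  ]]
```

```bash
python3 -m inch '{"xyz":[[-32,-31,0],[-64,-62,0],[-96,-93,0],[-128,-124,0],[-160,-155,0]],"rot":[[0,0,7],[0,0,14],[0,0,21],[0,0,28],[0,0,35]],"jaw":[70,70,70,70,70]}' 10
cat > go.py <<'E'
from h import *; import sys
from scipy.spatial.transform import Rotation as R
# args: x y z yaw(of tool y, deg) -> shift & rot in tool axes
x,y,z,a=map(float,sys.argv[1:5]); S=sense(); T=S["tool_rot"]; a=np.radians(a)
Y=np.array([np.cos(a),np.sin(a),0]);Z=np.array([0,0,-1.]);W=np.c_[np.cross(Y,Z),Y,Z]
print("t",S["time"],"eef",S["eef_pos"],"shift",T.T@(np.array([x,y,z])-S["eef_pos"]),"rot",np.degrees(R.from_matrix(T.T@W).as_rotvec()),"F",S["ft_force"],"grip",S["finger_force"],S["finger_gap"]*91.9)
E
python3 go.py 545 -30 150 -31.1
```

```text
time: 0.8
eef_pos: [311.5, 415.5, 186.7]
tool_rot: [[-0.587, 0.81, 0.0], [0.81, 0.587, 0.0], [0.0, 0.0, -1.0]]
ft_force: [0.7, -0.1, -0.4]
finger_gap: 0.762
finger_force: 0.0
t 0.8 eef [311.47 415.48 186.72] shift [-497.76  -72.35   36.57] rot [ 0.01 -0.02 67.03] F [ 0.71 -0.15 -0.42] grip 0.0 70.0443828017876
```

```bash
python3 -m inch '{"xyz":[[-46,-7,3],[-92,-13,6],[-138,-20,10],[-184,-27,13],[-230,-33,16]],"rot":[[0,0,7],[0,0,14],[0,0,21],[0,0,28],[0,0,35]],"jaw":[60,60,60,60,60]}'
python3 go.py 545 -30 150 -31.1
```

```text
time: 1.3
eef_pos: [420.7, 210.4, 170.8]
tool_rot: [[-0.016, 1.0, 0.0], [1.0, 0.016, 0.001], [0.001, 0.001, -1.0]]
ft_force: [-0.0, -0.3, -0.7]
finger_gap: 0.657
finger_force: 0.0
t 1.3 eef [420.67 210.4  170.81] shift [-242.43  120.35   20.68] rot [ 0.02 -0.05 32.04] F [-0.02 -0.3  -0.73] grip 0.0 60.41042938028549
```

```bash
python3 -m inch '{"xyz":[[-41,20,0],[-82,41,0],[-123,61,0],[-164,81,0],[-202,100,0]],"rot":[[0,0,6],[0,0,12],[0,0,19],[0,0,26],[0,0,32]],"jaw":[50,50,50,50,50]}'
python3 go.py 545 -30 150 -31.1
python3 - <<'E'
from h import *
c=vision.capture("wrist");print(c["eye"],c["attitude"],c["fx"],c["cx"],c["cy"]);cv2.imwrite("pics/w1.png",c["frame"]);print(pix(c,(545,-30,84)))
E
```

```text
time: 1.8
eef_pos: [525.2, 10.3, 170.9]
tool_rot: [[0.516, 0.856, 0.001], [0.856, -0.516, 0.0], [0.001, 0.001, -1.0]]
ft_force: [0.3, -0.8, -0.3]
finger_gap: 0.543
finger_force: 0.0
t 1.8 eef [525.17  10.29 170.95] shift [-24.28  37.77  20.95] rot [ 0.03 -0.04  0.02] F [ 0.31 -0.77 -0.34] grip 0.0 49.904444916354066
[567.53  78.7  368.57] [[ 0.86  0.5   0.15]
 [-0.52  0.82  0.24]
 [ 0.   -0.28  0.96]] 325.62371928918134 255.43207788101162 199.15235005890924
[294.89 220.63]
```

View pics/w1.png

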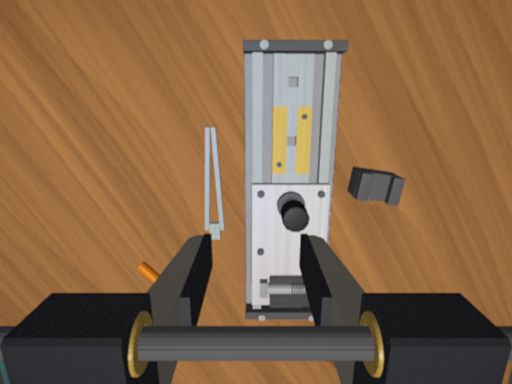

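Wrist view: knob top at (295,217), and the strip's holes at about (292,141) between the brass cheeks and (293,82). The slide is nearly vertical in the image, so the yaw is good.

```bash
python3 - <<'E'
from h import *
c=vision.capture("wrist");g=c["frame"].max(2)
k=np.zeros_like(g);k[190:235,270:318]=g[190:235,270:318]<45
n,l,st,ce=cv2.connectedComponentsWithStats(k);i=1+st[1:,4].argmax();print("knob",ce[i],st[i])
# top face: circle bottom part: use bbox width and bottom
x,y,w,h,_=st[i];K=plane(c,x+(w-1)/2,y+h-1-(w-1)/2,84);print("knob top",K)
for nm,b in(("h1",(283,131,301,151)),("h2",(284,73,302,92))):
    r=g[b[1]:b[3],b[0]:b[2]].astype(float);m=(r<np.median(r)-18);yy,xx=np.nonzero(m);u,v=xx.mean()+b[0],yy.mean()+b[1]
    p=plane(c,u,v,22);d=(p-K)[:2];print(nm,u,v,len(xx),p,np.linalg.norm(d),np.degrees(np.arctan2(d[1],d[0])))
q=[plane(c,u,v,32)for u,v in((244,41),(348,41),(246,318),(332,318))];print(q)
E
```

```text
knob [284.53 200.17] [275 195  23  17 157]
knob top [550.76 -16.65  84.  ]
h1 286.03614457831327 137.3012048192771 83 [581.23  23.68  22.  ] 50.551971806324126 52.92184121758676
h2 286.8703703703704 76.44444444444444 54 [612.24  75.21  22.  ] 110.53098292860875 56.20196792393141
[array([592.41, 123.53,  32.  ]), array([676.02,  71.85,  32.  ]), array([ 430.84, -136.07,   32.  ]), array([ 519.26, -191.43,   32.  ])]
```

```bash
python3 - <<'E'
from h import *
c=vision.capture("wrist");f=c["frame"]
K=plane(c,295,218,84);A=plane(c,292,141,22);B=plane(c,293,82,22)
for n,p in(("K",K),("A",A),("B",B)):print(n,p)
d=(B-K)[:2];L=np.hypot(*d);a=d/L;print("KB",L,np.degrees(np.arctan2(d[1],d[0])),"KA along",(A-K)[:2]@a)
F=(plane(c,244,41,32)+plane(c,348,41,32))/2;R=(plane(c,246,318,32)+plane(c,332,318,32))/2;d=(F-R)[:2];print(F,R,np.hypot(*d),np.degrees(np.arctan2(d[1],d[0])))
cv2.imwrite("pics/w2.png",cv2.resize(f[60:240,235:355],None,fx=3.3,fy=3.3,interpolation=2))
E
python3 go.py 545.5 -29 150 -31.1
```

```text
K [547.56 -32.66  84.  ]
A [582.63  20.72  22.  ]
B [612.48  71.24  22.  ]
KB 122.51638915131328 58.00330251970586 KA along 63.859771364923425
[631.64 101.57  32.  ] [ 474.32 -160.45   32.  ] 305.62113181074494 59.019127804723034
t 1.95 eef [525.1    9.34 170.7 ] shift [-22.29  37.24  20.76] rot [0.06 0.04 0.02] F [-0.19  0.95  0.41] grip 0.0 50.07421865261513
```

View pics/w2.png

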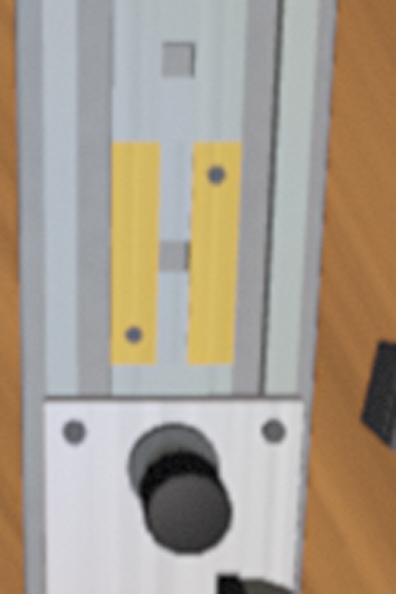

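The crop shows the knob's top face at (188,513), the next hole at (174,256) and the last at (178,60). Mapped to the full frame that is (292,215.5), (287.7,137.6) and (289,78.2).

```bash
python3 - <<'E'
from h import *
c=vision.capture("wrist")
K=plane(c,292,215.5,84);A=plane(c,287.7,137.6,22);B=plane(c,289,78.2,22)
for n,p in(("K",K),("A",A),("B",B)):print(n,p)
d=(B-K)[:2];L=np.hypot(*d);a=d/L;print("KB",L,np.degrees(np.arctan2(d[1],d[0])),"KA along",(A-K)[:2]@a)
d=(B-A)[:2];print("AB",np.hypot(*d),np.degrees(np.arctan2(d[1],d[0])))
t=vision.capture("top");print("knob top view px for this K, 80:",pix(t,K))
E
python3 go.py 545.5 -29 150 -31.1
```

```text
K [545.12 -25.24  84.  ]
A [578.74  30.16  22.  ]
B [608.73  80.52  22.  ]
KB 123.41745646344988 58.97528072213182 KA along 64.80477833341625
AB 58.61327953870446 59.23483299322667
knob top view px for this K, 80: [257.45 191.73]
t 2.05 eef [523.93  12.95 170.35] shift [-25.05  39.99  20.31] rot [-0.05 -0.    0.38] F [-0.82  0.72 -0.22] grip 0.0 49.797973337296604
```

```bash
python3 -m inch '{"xyz":[[-8,13,10],[-16,26,30],[-23.4,38.6,50],[-23.4,38.6,70],[-23.4,38.6,72]],"rot":[[0,0,0],[0,0,0],[0,0,0],[0,0,0],[0,0,0]],"jaw":[50,50,50,50,50]}'
python3 - <<'E'
from h import *
e=[];k=[]
for i in range(4):
    c=vision.capture("wrist");e.append(sense()["eef_pos"]);k.append(c["eye"])
print(np.array(e),np.array(k))
s=vision.capture("side")
g=cv2.resize(s["frame"][150:235,205:305],None,fx=4,fy=4,interpolation=2)
w=c["frame"]
o=np.zeros((384,800,3),np.uint8);o[:340,:400]=g;o[:300,400:]=cv2.resize(w,(400,300));cv2.imwrite("pics/m3.png",o)
E
```

```text
time: 2.55
eef_pos: [543.4, -25.8, 96.4]
tool_rot: [[0.509, 0.86, -0.005], [0.861, -0.509, 0.0], [-0.002, -0.004, -1.0]]
ft_force: [-0.1, 0.9, 0.1]
finger_gap: 0.546
finger_force: 0.0
[[544.16 -25.8   97.4 ]
 [545.   -26.01  98.43]
 [545.73 -26.24  99.17]
 [546.11 -26.46  99.55]] [[586.33  42.95 293.8 ]
 [586.78  42.89 294.85]
 [587.29  42.67 296.  ]
 [587.67  42.41 296.78]]
```

View pics/m3.png

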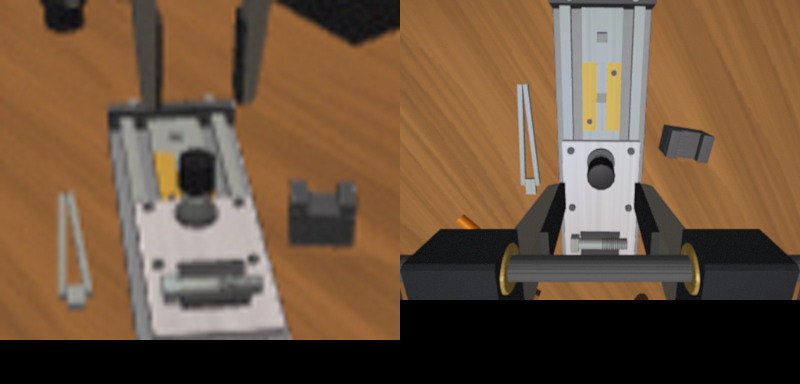

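```bash
python3 - <<'E'
from h import *
s=vision.capture("side");w=vision.capture("wrist");S=sense();print(S["eef_pos"],S["tool_rot"][:,1])
p=S["eef_pos"];y=S["tool_rot"][:,1]
for k in(-25,0,25):print(k,"side",pix(s,p+k*y),"wrist",pix(w,p+k*y))
K=np.array([545,-29,84]);print("knob side",pix(s,K),"wrist",pix(w,K))
# knob in wrist: dark disc 
f=w["frame"].max(2);k=(f[190:245,235:282]<70).astype(np.uint8);n,l,st,ce=cv2.connectedComponentsWithStats(k);i=1+st[1:,4].argmax();print(ce[i]+[235,190],st[i])
x,yy,W,H,_=st[i];print("top face est",x+235+(W-1)/2,yy+190+H-1-W/2, plane(w,x+235+(W-1)/2,yy+190+H-1-W/2,84))
E
```

```text
[546.21 -27.03  99.61] [ 0.86 -0.51  0.  ]
-25 side [244.7  183.55] wrist [215.53 232.03]
0 side [253.89 183.08] wrist [253.85 232.01]
25 side [263.03 182.62] wrist [292.18 232.  ]
knob side [253.86 188.39] wrist [253.89 226.64]
[256.71 220.61] [  4   9  34  42 836]
top face est 255.5 223.0 [547.36 -27.24  84.  ]
```

```bash
python3 -m inch '{"xyz":[[0,0,10],[0,0,20],[0,0,32],[0,0,43],[0,0,43]],"rot":[[0,0,0],[0,0,0],[0,0,0],[0,0,0],[0,0,0]],"jaw":[50,50,50,50,50]}'
python3 - <<'E'
from h import *
for i in range(6): s=vision.capture("side")
w=vision.capture("wrist");S=sense();print(S["time"],S["eef_pos"],S["ft_force"])
y=S["tool_rot"][:,1]
for k in(-25,25):print(k,"side",pix(s,S["eef_pos"]+k*y),"wrist",pix(w,S["eef_pos"]+k*y))
g=cv2.resize(s["frame"][150:225,215:295],None,fx=5,fy=5,interpolation=2)
o=np.zeros((384,800,3),np.uint8);o[:375,:400]=g;o[:,400:]=cv2.resize(w["frame"][150:342,155:355],None,fx=2,fy=2);cv2.imwrite("pics/m4.png",o)
E
```

```text
time: 3.4
eef_pos: [544.0, -27.8, 53.5]
tool_rot: [[0.512, 0.859, -0.004], [0.859, -0.512, -0.0], [-0.002, -0.003, -1.0]]
ft_force: [-0.3, -0.6, 0.1]
finger_gap: 0.541
finger_force: 0.0
3.75 [545.97 -27.65  56.02] [-0.12  0.16  0.66]
-25 side [244.62 197.04] wrist [215.37 231.81]
25 side [262.53 196.07] wrist [292.06 231.76]
```

View pics/m4.png

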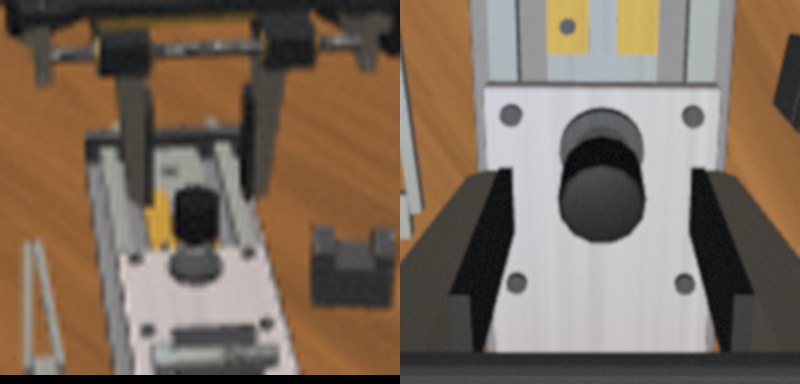

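The fingers straddle the knob at crop (602,200), centred sideways. Their tips, at side crop (140,203) and (255,195), appear about 7 px higher than the reported TCP predicts, so they sit near the top of the knob. I'll go down in small steps, watching the force, and look again.

```bash
python3 -m inch '{"xyz":[[0,0,4],[0,0,8],[0,0,12],[0,0,14],[0,0,14]],"rot":[[0,0,0],[0,0,0],[0,0,0],[0,0,0],[0,0,0]],"jaw":[50,50,50,50,50]}'
python3 - <<'E'
from h import *
for i in range(3): s=vision.capture("side")
w=vision.capture("wrist");S=sense();print(S["time"],S["eef_pos"],S["ft_force"])
g=cv2.resize(s["frame"][165:225,215:295],None,fx=5,fy=5,interpolation=2)
o=np.zeros((384,800,3),np.uint8);o[:300,:400]=g;o[:,400:]=cv2.resize(w["frame"][150:342,155:355],None,fx=2,fy=2);cv2.imwrite("pics/m5.png",o)
E
```

```text
time: 4.25
eef_pos: [545.2, -27.7, 41.1]
tool_rot: [[0.512, 0.859, -0.001], [0.859, -0.512, -0.0], [-0.0, -0.001, -1.0]]
ft_force: [-0.3, -0.3, -0.1]
finger_gap: 0.543
finger_force: 0.0
4.45 [545.7  -27.66  41.69] [-0.47 -0.   -0.16]
```

View pics/m5.png

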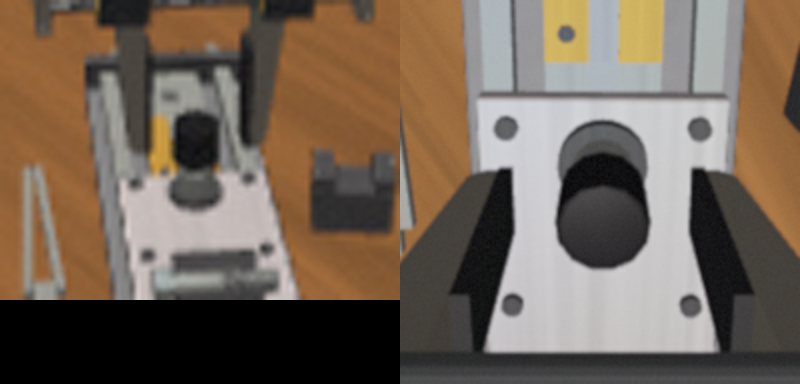

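```bash
python3 -m inch '{"xyz":[[0,0,3],[0,0,6],[0,0,8],[0,0,8],[0,0,8]],"rot":[[0,0,0],[0,0,0],[0,0,0],[0,0,0],[0,0,0]],"jaw":[50,50,50,45,40]}' 25 && python3 -m inch '{"xyz":[[0,0,0],[0,0,0],[0,0,0],[0,0,0],[0,0,0]],"rot":[[0,0,0],[0,0,0],[0,0,0],[0,0,0],[0,0,0]],"jaw":[35,30,26,22,22]}' 25
```

```text
time: 4.95
eef_pos: [545.5, -27.7, 33.5]
tool_rot: [[0.512, 0.859, -0.0], [0.859, -0.512, -0.0], [-0.0, -0.0, -1.0]]
ft_force: [0.2, -0.5, 0.3]
finger_gap: 0.441
finger_force: 0.0
time: 5.45
eef_pos: [546.0, -27.9, 33.7]
tool_rot: [[0.512, 0.859, 0.001], [0.859, -0.512, -0.0], [0.0, 0.001, -1.0]]
ft_force: [1.4, -1.0, -1.1]
finger_gap: 0.273
finger_force: 25.0
```

Gripped on the knob (opening about 25 mm, 25 N). Now I'll lift it slowly by 10.5 mm.

```bash
python3 -m inch '{"xyz":[[0,0,-2],[0,0,-4],[0,0,-6],[0,0,-8.5],[0,0,-10.5]],"rot":[[0,0,0],[0,0,0],[0,0,0],[0,0,0],[0,0,0]],"jaw":[20,20,20,20,20]}' 25; python3 -m inch '{"xyz":[[0,0,0],[0,0,0],[0,0,0],[0,0,0],[0,0,0]],"rot":[[0,0,0],[0,0,0],[0,0,0],[0,0,0],[0,0,0]],"jaw":[20,20,20,20,20]}' 25; python3 - <<'E'
from h import *
s=vision.capture("side");f=s["frame"].max(2)[175:215,246:263]
k=(f<50).astype(np.uint8);n,l,st,ce=cv2.connectedComponentsWithStats(k);i=1+st[1:,4].argmax();print(st[i],ce[i]+[246,175])
S=sense();print(S["eef_pos"],S["ft_force"],S["finger_force"])
E
```

```text
time: 5.95
eef_pos: [545.9, -27.8, 44.2]
tool_rot: [[0.512, 0.859, 0.001], [0.859, -0.512, -0.0], [0.0, 0.001, -1.0]]
ft_force: [5.3, -2.0, -8.5]
finger_gap: 0.275
finger_force: 25.0
time: 6.45
eef_pos: [545.9, -27.8, 44.1]
tool_rot: [[0.512, 0.859, 0.001], [0.859, -0.512, -0.0], [0.0, 0.001, -1.0]]
ft_force: [5.1, -1.2, -7.9]
finger_gap: 0.273
finger_force: 25.0
[  3   0  12  21 163] [254.74 186.38]
[545.87 -27.79  44.08] [ 4.65 -2.03 -8.69] 24.996432960033417
```

The spring force reads about 8 N, so the pin is clear. Sliding ahead along tool x.

```bash
python3 -m inch '{"xyz":[[2,0,0],[6,0,0],[12,0,0],[18,0,0],[24,0,0]],"rot":[[0,0,0],[0,0,0],[0,0,0],[0,0,0],[0,0,0]],"jaw":[20,20,20,20,20]}' 25; python3 -m inch '{"xyz":[[6,0,0],[12,0,0],[18,0,0],[22,0,0],[24,0,0]],"rot":[[0,0,0],[0,0,0],[0,0,0],[0,0,0],[0,0,0]],"jaw":[20,20,20,20,20]}' 25;  python3 -m inch '{"xyz":[[2,0,0],[5,0,0],[8,0,0],[10,0,0],[10,0,0]],"rot":[[0,0,0],[0,0,0],[0,0,0],[0,0,0],[0,0,0]],"jaw":[20,20,20,20,20]}' 25; python3 - <<'E'
from h import *
S=sense();p=S["eef_pos"];print("travel",(p-[545.9,-27.8,44.1])@[.512,.859,0],S["tool_rot"].T@S["ft_force"])
E
```

```text
time: 7.0
eef_pos: [557.7, -8.2, 43.9]
tool_rot: [[0.513, 0.859, -0.0], [0.859, -0.513, -0.002], [-0.002, 0.0, -1.0]]
ft_force: [4.5, -3.9, -8.3]
finger_gap: 0.273
finger_force: 25.0
time: 7.5
eef_pos: [570.2, 12.6, 43.8]
tool_rot: [[0.512, 0.859, 0.0], [0.859, -0.512, -0.002], [-0.001, 0.001, -1.0]]
ft_force: [3.9, -2.8, -7.5]
finger_gap: 0.275
finger_force: 25.0
time: 8.0
eef_pos: [575.4, 21.1, 43.8]
tool_rot: [[0.512, 0.859, 0.0], [0.859, -0.512, -0.002], [-0.001, 0.001, -1.0]]
ft_force: [5.6, -3.4, -7.7]
finger_gap: 0.276
finger_force: 25.0
travel 57.085182357738056 [-0.07  6.58  7.69]
```

```bash
python3 -m inch '{"xyz":[[0,0,0.7],[0,0,1.4],[0,0,2],[0,0,2],[0,0,2]],"rot":[[0,0,0],[0,0,0],[0,0,0],[0,0,0],[0,0,0]],"jaw":[20,20,20,20,20]}' 25; python3 -m inch '{"xyz":[[0,0,0],[0,0,0.2],[0,0,0.4],[0,0,0.6],[0,0,0.8]],"rot":[[0,0,0],[0,0,0],[0,0,0],[0,0,0],[0,0,0]],"jaw":[20,20,20,20,20]}' 10
```

```text
time: 8.5
eef_pos: [575.4, 21.1, 42.0]
tool_rot: [[0.512, 0.859, 0.0], [0.859, -0.512, -0.001], [-0.001, 0.001, -1.0]]
ft_force: [4.6, -2.8, -6.7]
finger_gap: 0.274
finger_force: 25.0
time: 9.0
eef_pos: [575.4, 21.1, 41.4]
tool_rot: [[0.512, 0.859, 0.0], [0.859, -0.512, -0.001], [-0.001, 0.001, -1.0]]
ft_force: [4.9, -2.7, -4.7]
finger_gap: 0.279
finger_force: 10.0
```

The pin now rests on the strip (fz has dropped). I'll lower slightly more, then creep ahead and watch for fz to jump back.

```bash
python3 -m inch '{"xyz":[[0,0,0.3],[0,0,0.5],[1,0,0.5],[2,0,0.5],[3,0,0.5]],"rot":[[0,0,0],[0,0,0],[0,0,0],[0,0,0],[0,0,0]],"jaw":[20,20,20,20,20]}' 10 | grep -E "eef|ft"; python3 -m inch '{"xyz":[[0.5,0,0],[1,0,0],[1.5,0,0],[2,0,0],[2,0,0]],"rot":[[0,0,0],[0,0,0],[0,0,0],[0,0,0],[0,0,0]],"jaw":[20,20,20,20,20]}' 10| grep -E "eef|ft"
```

```text
eef_pos: [576.3, 22.6, 41.1]
ft_force: [1.3, -6.5, -0.6]
eef_pos: [578.2, 25.7, 40.9]
ft_force: [4.4, -3.6, -5.4]
```

fz is back to -5.4 at about 62.5 mm, so the round end is entering the hole. I'll lower a little and feel.

```bash
python3 -m inch '{"xyz":[[0.3,0,0.3],[0.6,0,0.6],[0.9,0,0.8],[1,0,1],[1,0,1]],"rot":[[0,0,0],[0,0,0],[0,0,0],[0,0,0],[0,0,0]],"jaw":[20,20,20,20,20]}' 10| grep -E "eef|ft";python3 -m inch '{"xyz":[[0,0,0.3],[0,0,0.6],[0,0,1],[0,0,1],[0,0,1]],"rot":[[0,0,0],[0,0,0],[0,0,0],[0,0,0],[0,0,0]],"jaw":[20,20,20,20,20]}' 10| grep -E "eef|ft"
```

```text
eef_pos: [578.8, 26.7, 39.9]
ft_force: [4.6, -3.4, -5.4]
eef_pos: [579.1, 27.2, 39.1]
ft_force: [5.4, -3.5, -5.7]
```

```bash
python3 -m inch '{"xyz":[[0,0,0.6],[0,0,1.2],[0,0,1.8],[0,0,2.4],[0,0,2.4]],"rot":[[0,0,0],[0,0,0],[0,0,0],[0,0,0],[0,0,0]],"jaw":[20,20,20,20,20]}' 10| grep -E "eef|ft"
```

```text
eef_pos: [579.5, 27.8, 36.8]
ft_force: [6.1, -1.5, -4.8]
```

```bash
python3 -m inch '{"xyz":[[0,0,0.6],[0,0,1.2],[0,0,1.8],[0,0,2.4],[0,0,2.4]],"rot":[[0,0,0],[0,0,0],[0,0,0],[0,0,0],[0,0,0]],"jaw":[20,20,20,20,20]}' 10| grep -E "eef|ft";python3 -m inch '{"xyz":[[0,0,0],[0,0,0],[0,0,0],[0,0,0],[0,0,0]],"rot":[[0,0,0],[0,0,0],[0,0,0],[0,0,0],[0,0,0]],"jaw":[27,32,38,44,50]}' 10
```

```text
eef_pos: [579.6, 27.9, 34.5]
ft_force: [5.5, -1.3, -4.5]
time: 12.5
eef_pos: [577.8, 27.6, 33.9]
tool_rot: [[0.512, 0.859, -0.001], [0.859, -0.512, 0.0], [-0.0, -0.001, -1.0]]
ft_force: [0.7, -0.7, 0.2]
finger_gap: 0.533
finger_force: 0.0
```

Released. I'll back off upwards and check.

```bash
python3 -m inch '{"xyz":[[0,0,-10],[0,0,-30],[0,0,-60],[0,0,-95],[0,0,-130]],"rot":[[0,0,0],[0,0,0],[0,0,0],[0,0,0],[0,0,0]],"jaw":[50,50,50,50,50]}' | head -2;python3 -m inch '{"xyz":[[0,0,0],[0,0,0],[0,0,0],[0,0,0],[0,0,0]],"rot":[[0,0,0],[0,0,0],[0,0,0],[0,0,0],[0,0,0]],"jaw":[50,50,50,50,50]}' |tail -3; python3 - <<'E'
from h import *
s=vision.capture("side");w=vision.capture("wrist")
f=s["frame"];print("pred knob top home@64.5:",pix(s,[545+33,-29+55.4,84]),"lift8",pix(s,[578,26.4,92]))
o=np.zeros((384,800,3),np.uint8);o[:375,:400]=cv2.resize(f[160:235,215:295],None,fx=5,fy=5,interpolation=2);o[:,400:]=cv2.resize(w["frame"][120:312,155:355],None,fx=2,fy=2);cv2.imwrite("pics/m6.png",o)
E
```

```text
time: 13.0
eef_pos: [578.0, 27.1, 165.8]
ft_force: [-0.1, -0.0, -0.4]
finger_gap: 0.543
finger_force: 0.0
pred knob top home@64.5: [250.97 176.22] lift8 [251.02 173.81]
```

View pics/m6.png

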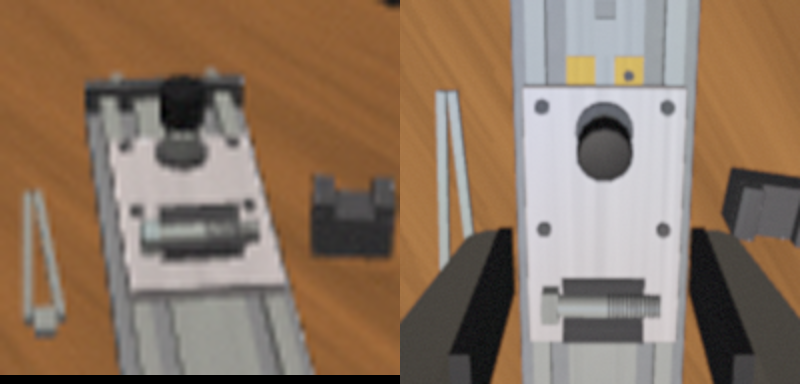

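The picture shows the bolt seated in its vee (side crop 200,233). The knob top is at side crop (182,80), about y = 176 in the full frame, which is where it belongs with the pin home about 65 mm ahead. The hand is clear of everything, so I'm handing in.

```bash
python3 -c "
from plant import job;print(job.sign_off())"
```

```text
the job is handed in; nothing more can be done
None
```

The carriage is about 65 mm ahead with the pin home in the next hole, the bolt is in its vee and the gripper is clear, judged from force feedback and the last pictures; I handed the job in at about 14 s, and no verdict was returned.

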